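# Put the bedside book away behind the sliding door

## Task

The book on the dresser belongs in the empty right-hand bay of the low wooden organiser, but things are in the way: first gently stand the candle glass that is on the book in the middle of the round cork coaster, and shift the little alarm clock to the side, out of the book's path, still standing on the dresser. Then slide the organiser's door open, push the book flat and straight into the bay until it rests against the back, and finally slide the door fully shut over it. Do not topple the candle or the clock, and leave the other things on the dresser where they are.

Things in the scene. Friction and masses are not known exactly. Their poses are not given: they have to be found in the camera images.
- book: Closed paperback lying flat, dark green cover, 105 mm (its x, depth from spine to page edge) x 148 mm (its y) x 32 mm thick, 0.25 kg. Origin: centre of its underside. Its x points roughly into the bay; the spine is the side nearest the robot. It slides on the dresser top.
- candle: Clear straight-sided candle glass with cream wax, 62 mm diameter, 80 mm tall, 0.25 kg, standing upright on top of the book at the start. Origin: centre of its underside; z is its axis.
- clock: Small white alarm clock standing on the dresser between the book and the organiser door: 45 mm deep (its x) x 80 mm wide (its y) x 60 mm tall, 0.22 kg. Origin: centre of its underside. It slides when pushed low on its side.
- coaster: Fixed round cork coaster, 100 mm diameter, 8 mm thick, on the left or the right of the dresser. Origin: centre of its underside; its top is at z = 0.008.
- organiser: Fixed low light-wood organiser, clear roof, 444 (y) x 121 (x) x 70 mm high, open in front (robot side), no floor: the book slides on the dresser. Two bays, each 210 wide, 113 deep, 65 high inside, walls 8; the roof starts 30 mm behind the front plane; the left (+y) holds books, the right (-y) is empty. Origin on the dresser top, 60.5 mm behind the front plane; x points into the bays.
- bay_mouth (a point): Middle of the right bay's mouth: on the organiser's front plane, at dresser-top height, half way across the bay. x points into the bay, y to the left along the front. The back wall is at x = 0.113 in this frame; the fully home book has its origin at x = 0.0605, its spine 8 mm inside the front plane.
- door (a joint): Sliding door panel on the organiser's front, 214 mm wide, 6 to 66 mm above the dresser, its face 9 mm in front of the front plane. Value in m: 0 = fully shut over the right (empty) bay; grows as it slides left (organiser +y) to 0.218 = fully open, over the left bay. Starts shut or up to 50 mm open. About 1.5 N moves it; it stays where left.
- door_pull (a point): Centre of the door's brass pull: an upright fin on the door, near its left end, 28 mm (x, sticking out from the door towards the robot) x 12 mm (y) x 45 mm (z). This point is 44 mm above the dresser and 22 mm in front of the organiser's front plane. Push it sideways to slide the door; it moves with the door.
- dish: Bystander: small white ceramic bowl, 96 mm diameter, 28 mm high, on the left or right, across from the coaster. Origin: centre of its underside.
- cream_jar: Bystander: white jar, 54 mm diameter, 45 mm tall. Origin: centre of its underside.
- balm_tin: Bystander: flat aluminium tin, 48 mm diameter, 18 mm high. Origin: centre of its underside.
- glasses_case: Bystander: black hard spectacle case, 160 (its x) x 60 x 38 mm. Origin: centre of its underside.
- remote: Bystander: black remote control, 45 x 150 (its y) x 18 mm. Origin: centre of its underside.
Not all that is in view belongs to the job. Leave any blue look-alike of the candle alone.

How it is judged (in metres and radians):
On the way, in this order (a step that is already met when the one before it is completed fails the run):
1. the candle stands released on the coaster and the clock stands on the dresser out of the book's path (horizontal distance between candle and coaster below 0.025 m and height (world z) of candle between 0.005 and 0.012 m and angle between each of candle, clock's own z axis and vertical below 0.1 rad and contact force between the fingers and candle below 0.1 N and (y of clock in the frame of bay_mouth above 0.1 m or y of clock in the frame of bay_mouth below -0.1 m or x of clock in the frame of bay_mouth below -0.2 m) and height (world z) of clock below 0.008 m), for 0.2 s.
2. with the door open, the book is pushed against the back of the right bay (x of book in the frame of bay_mouth between 0.0555 and 0.066 m and y of book in the frame of bay_mouth between -0.04 and 0.04 m and height (world z) of book below 0.006 m and angle between book's own z axis and vertical below 0.08 rad and angle between the x axis of book and the x axis of bay_mouth, either way round below 0.08 rad and value of joint door above 0.12 m), for 0.2 s.
At the end, for the whole second after the job is handed in: Book flat in the right bay, within 5 mm of the back, 40 mm of mid-bay, 0.08 rad of straight; door within 10 mm of shut; candle upright within 25 mm of the coaster centre; clock upright on the dresser, 100 mm or more to a side of the bay's middle line or 200 mm in front of it; all at rest (all of step 1 and x of book in the frame of bay_mouth between 0.0555 and 0.066 m and y of book in the frame of bay_mouth between -0.04 and 0.04 m and height (world z) of book below 0.006 m and angle between book's own z axis and vertical below 0.08 rad and angle between the x axis of book and the x axis of bay_mouth, either way round below 0.08 rad and value of joint door below 0.01 m and linear speed of each of candle, clock, book below 0.02 m/s); the robot touches nothing.
It fails at once if the candle or the clock is toppled (angle between any of candle, clock's own z axis and vertical above 0.7 rad).
It fails at once if the candle is dropped (moves faster than 0.5 m/s while not held) (linear speed of candle above 0.5 m/s and contact force between the fingers and candle below 0.05 N).
It fails at once if a bystander is moved more than 30 mm (distance of any of dish, cream_jar, balm_tin, glasses_case, remote from where it was at the start of the episode above 0.03 m).
It also fails if it takes over 72 s, if anything falls off the work surface, if the arm or the gripper's body presses on something with over 40 N, if the wrist force passes 120 N, or if a joint passes its speed limit or range.

## Robot

A 6-joint arm with a two-finger parallel gripper is mounted at the origin on the work surface. World frame = base frame: x ahead of the robot, y to its left, z up, the work surface at z = 0. Lengths are in mm, angles in rad, forces in N, time in s.
With the tool pointing down it reaches from about 325 to 775 mm from the base axis. Payload 5.5 kg.
Tool frame: the origin (TCP) lies at the very end of the fingers, on their centre line; the grasp point (between the pads) lies 19 mm behind it; z points along the fingers, y is the line along which they close (so a half turn about z gives the same grasp; the last joint's range is limited). The gripper opens to 88 mm and grips with 3 to 60 N. Pads are 20 mm wide; open, the fingers measure 115 mm over their backs; the gripper's body (75 mm by 178 mm) begins 61 mm behind the grasp point.
Start: joints at [1.258, 0.091, 1.231, -0, 1.82, -0.057], TCP at [151.815, 580.49, 222.631] pointing down, gripper open.
Joint ranges: [-2.87, 2.87], [-0.86, 2.18], [0.17, 2.46], [-1.51, 4.65], [0.06, 2.69], [-2.65, 2.65]. Speed limits (rad/s): [2.57, 2.57, 3.01, 3.14, 3.14, 3.14].

## Interface

Orientations are given as a unit quaternion [w, x, y, z].
In Python, from rig import robot gives the robot as it stands.
- The arm moves only by the shell command python3 -m crank 'ROWS'. ROWS is JSON, a list of rows, each a list of 7 numbers: the turn, a rotation vector about the world's x, y, z in rad, then the shift along the world's x, y, z in units of 50 mm (1.0 is 50 mm), then the opening, from -1 (shut) to 1 (fully open). A call has exactly 10 rows; each row shifts and turns the commanded pose from where the row before left it; what a row does not reach is not made up. A row lasts 1/8 s, in which the tool goes at most 62.5 mm and 10.7 degrees, less where a joint would pass 70% of its speed; a pose out of reach is approached as far as the arm can. A call is refused whole if a number of a shift passes 1 or a number of a turn 0.188, either way. A call with a gripper value outside its range is refused whole. The fingers move at their own pace and stop on an object; the grip force is fixed at half the most. Time passes only in rows, so rows that do not move let the fingers close, or fill a call up. It gives the time, the measured TCP pose, the force, the opening and the grip force at its end, in the units of the state.
- robot.get_state(): the state, without advancing time (a new reading comes with each control period).
- robot.grab_frame(name): name is "side" or "top"; returns (picture, depth): 384x512x3 uint8, blue, green, red; 384x512 float32, mm along the optical axis (not along the pixel's ray), 0 where there is no reading.
- robot.camera_model(name): a dict with "fovy" (degrees; the focal length in pixels is half the picture's height over the tangent of half this angle, whatever the lens; pixels are square), "cx", "cy" (the principal point, pixels), "extrinsics" (4x4, takes a point from camera to world coordinates). Camera axes: x right, y down, z forward; pixel columns grow to the right and rows downward; lengths in mm; the calibration is good to about 2 mm. A picture is of the moment at which its call begins. camera_model takes no time and is no camera call.
- robot.hand_in(): hands the job in; it is judged then, once.
The state is a dict: "t": time; "joints": joint angles; "joint_vel": joint speeds; "effort": joint torques, N m; "eef_pos": TCP position; "orientation": TCP orientation; "ft_force": force on the tool from outside, world axes, zero at the start; "torque": the same for the moment, N m; "opening": finger opening in mm; "gripper_force": force on a finger pad.
Only numpy, scipy, OpenCV 4.12 (cv2) and the standard library are available. Lean on these libraries where they do the work, as an engineer would, in place of code of your own. Each camera call takes 0.05 s, during which the arm holds its last target. There are 200 camera calls.

## Working session

There is one attempt and no reset: what is moved stays moved. The work goes in short steps, Python scripts to look and compute and a shell command to move; the robot and the scene stay as the last step left them, time stands still between calls to the robot, and variables do not carry over. Pictures are saved under pics/ and viewed, at most 10 in all, crops included, and the job is handed in when it is done.

```bash
mkdir -p pics; ls; cat > h.py <<'E'
import numpy as np, cv2
from rig import robot
def K(n):
    m=robot.camera_model(n); f=192/np.tan(np.radians(m["fovy"])/2)
    return f,m["cx"],m["cy"],np.array(m["extrinsics"])
def world(n,d):
    f,cx,cy,E=K(n); v,u=np.mgrid[0:384,0:512]
    p=np.stack([(u-cx)/f*d,(v-cy)/f*d,d],-1)
    return p@E[:3,:3].T+E[:3,3]
def grab(n,tag):
    im,d=robot.grab_frame(n); np.savez(f"{tag}.npz",im=im,d=d,w=world(n,d)); cv2.imwrite(f"pics/{tag}.png",im); return im,d
E
python3 - <<'E'
from h import *
for n in("top","side"):
    print(robot.camera_model(n)); grab(n,n+"0")
a=cv2.imread("pics/top0.png");b=cv2.imread("pics/side0.png")
print(robot.get_state())
E
```

```text
pics
{'fovy': 45.97430883154731, 'cx': 259.51526136813794, 'cy': 197.11052032003545, 'extrinsics': array([[ 2.73359525e-02, -9.95007348e-01,  9.59850185e-02,
         3.84358175e+02],
       [-9.99244020e-01, -2.45439393e-02,  3.01493623e-02,
        -1.66036621e+01],
       [-2.76429865e-02, -9.67366172e-02, -9.94926074e-01,
         1.23333574e+03],
       [ 0.00000000e+00,  0.00000000e+00,  0.00000000e+00,
         1.00000000e+00]])}
{'fovy': 47.733990608593174, 'cx': 253.85106343326163, 'cy': 191.96852163102116, 'extrinsics': array([[ 6.97180509e-01, -5.43837064e-01,  4.67098048e-01,
        -1.67748513e+02],
       [-7.16850409e-01, -5.21530016e-01,  4.62743918e-01,
        -6.62436694e+02],
       [-8.05164170e-03, -6.57455467e-01, -7.53450383e-01,
         1.15575764e+03],
       [ 0.00000000e+00,  0.00000000e+00,  0.00000000e+00,
         1.00000000e+00]])}
{'t': 0.1, 'joints': array([ 1.25827209e+00,  9.17819298e-02,  1.23172548e+00, -2.77605193e-05,
        1.81983263e+00, -5.66827695e-02]), 'joint_vel': array([ 2.21255446e-05, -8.37646630e-04, -2.88814675e-03, -7.01919371e-04,
       -9.46752635e-04, -8.99460535e-04]), 'effort': array([ 3.12862241e-03, -4.47855699e+01, -4.07570744e+01,  7.00841518e-02,
        2.83645542e-02, -9.77319201e-05]), 'eef_pos': array([151.75420412, 580.21529141, 221.64353255]), 'orientation': array([-1.47145487e-04,  1.27575474e-01,  9.91828481e-01, -8.61315999e-04]), 'ft_force': array([ 0.50380562,  0.2929129 , -0.22261218]), 'torque': array([-0.01665642, -0.01758531, -0.04803269]), 'gripper_force': 0.0, 'opening': 87.66942868438902}
```

View pics/top0.png

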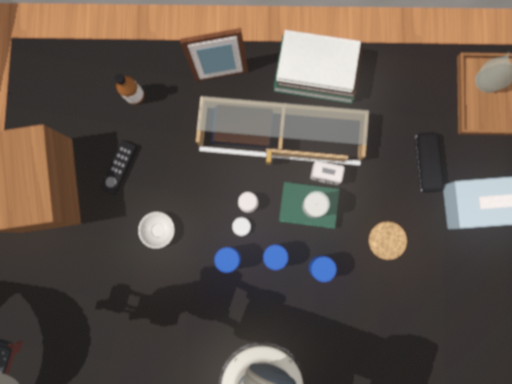

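View pics/side0.png

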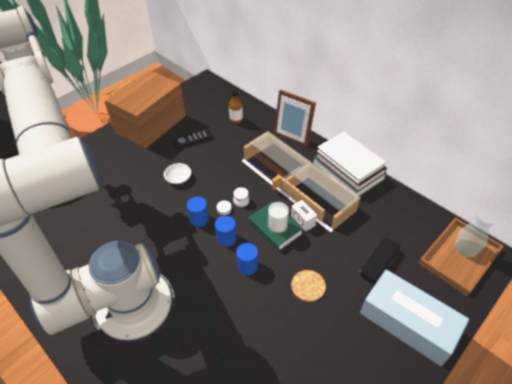

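The top view shows the white candle on the green book at (316,204), the clock at (328,171) and the coaster at (388,240). The door pull is at (269,157), with the door about 40 mm open. The dish is at (157,229), the jar at (248,202) and the tin at (242,227).

Possible candle mix-ups are the blue cups at (227,260), (275,257) and (323,269), the jar (248,202) and the tin (242,227). I choose (316,204), the cream one on the book.

```bash
python3 - <<'E'
from h import *
im=cv2.imread("pics/top0.png"); s=cv2.imread("pics/side0.png")
A=cv2.resize(im[85:255,190:420],None,fx=3.4,fy=3.4,interpolation=cv2.INTER_CUBIC)[:570,:790]
cv2.imwrite("pics/crop0.png",A)
def blob(n,tag,lo,hi,u0,v0,r,zr):
    z=np.load(f"{tag}.npz"); w=z["w"]; hsv=cv2.cvtColor(z["im"],cv2.COLOR_BGR2HSV)
    m=cv2.inRange(hsv,lo,hi)>0
    q=np.zeros_like(m); q[v0-r:v0+r,u0-r:u0+r]=1
    m&=q&(w[...,2]>zr[0])&(w[...,2]<zr[1])
    p=w[m]
    if len(p)<5: print(n,tag,"none",len(p));return
    c,sz,a=cv2.minAreaRect(p[:,:2].astype(np.float32))
    print(n,tag,len(p),"rect",np.round(c,1),np.round(sz,1),round(a,1),"z med/95",np.round(np.percentile(p[:,2],[5,50,95]),1))
al=((0,0,0),(180,255,255))
blob("candle","top0",*al,316,204,22,(75,140)); blob("candle","side0",*al,278,217,25,(100,140))
blob("clock","top0",*al,328,171,22,(45,75)); blob("clock","side0",*al,304,215,22,(50,72))
blob("book","top0",(60,60,0),(95,255,255),310,204,40,(15,50)); blob("book","side0",(60,60,0),(95,255,255),277,222,40,(27,42))
blob("coaster","top0",(5,80,60),(30,255,255),388,240,26,(-5,30)); blob("coaster","side0",(5,80,60),(30,255,255),309,286,26,(-5,30))
blob("organiser","top0",*al,282,130,92,(55,90))
blob("jar","top0",*al,248,202,14,(30,70));blob("tin","top0",*al,242,227,14,(10,70));blob("dish","top0",*al,157,229,25,(10,70))
for k,(u,v) in dict(b1=(227,260),b2=(275,257),b3=(323,269)).items(): blob(k,"top0",*al,u,v,20,(55,120))
blob("remote?","top0",*al,428,162,36,(10,70))
w=np.load("top0.npz")["w"]
for u,v in [(269,152),(269,157),(269,160),(267,152),(300,154),(330,157),(345,157),(348,158),(355,160),(230,151),(200,100),(366,112),(200,148),(362,160),(240,98),(363,140),(280,120)]: print(u,v,np.round(w[v,u],1))
E
```

```text
candle top0 517 rect [ 479.1 -123.9] [60.9 61.3] 72.1 z med/95 [106.3 111.9 115.3]
candle side0 297 rect [ 478.1 -124.4] [63.5 58.9] 43.0 z med/95 [103.9 112.8 116.4]
clock top0 700 rect [ 579.  -150.5] [107.2  69.2] 85.9 z med/95 [51.3 59.7 66.7]
clock side0 487 rect [ 569.7 -167.1] [173.4 103.7] 22.7 z med/95 [52.  60.9 69.7]
book top0 1331 rect [ 482.6 -111.8] [147.7 105.2] 84.1 z med/95 [28.2 32.1 35.8]
book side0 699 rect [ 481.3 -110.6] [149.1 107. ] 84.8 z med/95 [29.1 33.1 37.1]
coaster top0 1263 rect [ 394.8 -327.3] [104.8 106.3] 1.3 z med/95 [-1.3  7.2 11.7]
coaster side0 936 rect [ 396.8 -324.8] [109.4 105.9] 65.9 z med/95 [ 0.4  8.3 12.6]
organiser top0 11150 rect [679.  -32.2] [475.7 461. ] 4.9 z med/95 [61.3 71.2 87.3]
jar top0 259 rect [486.6  50.9] [45.6 45. ] 1.4 z med/95 [41.1 44.7 48.5]
tin top0 242 rect [421.1  67.8] [45.5 43.6] 1.8 z med/95 [14.3 17.9 22.1]
dish top0 710 rect [405.7 294.8] [91.  93.2] 1.7 z med/95 [10.9 19.1 29. ]
b1 top0 485 rect [333.5  97.2] [60.8 60.1] 1.3 z med/95 [75.4 79.6 83.2]
b2 top0 473 rect [344.  -25.6] [58.8 60.7] 46.6 z med/95 [76.  79.8 83.4]
b3 top0 502 rect [ 318.1 -146.3] [60.  60.5] 0.6 z med/95 [75.5 79.6 82.8]
remote? top0 1569 rect [ 622.6 -444.5] [120.4 204.8] 75.8 z med/95 [18.9 36.3 42.4]
269 152 [615.9  -2.8  67. ]
269 157 [603.4  -3.1  63. ]
269 160 [594.8  -3.3  66.8]
267 152 [616.7   2.5  62.5]
300 154 [611.7 -83.6  70.5]
330 157 [ 606.5 -161.9   65.5]
345 157 [ 607.8 -201.2   63.3]
348 158 [ 618.3 -220.3   -5.6]
355 160 [ 612.6 -239.    -2.9]
230 151 [629.5 106.    0.8]
200 100 [750.6 183.1  71.2]
366 112 [ 726.5 -253.4   71.3]
200 148 [636.5 190.   -0.9]
362 160 [ 613.1 -258.2   -3.2]
240 98 [780.4  83.    1.5]
363 140 [ 652.  -246.    71.2]
280 120 [700.2 -29.5  73.1]
```

View pics/crop0.png

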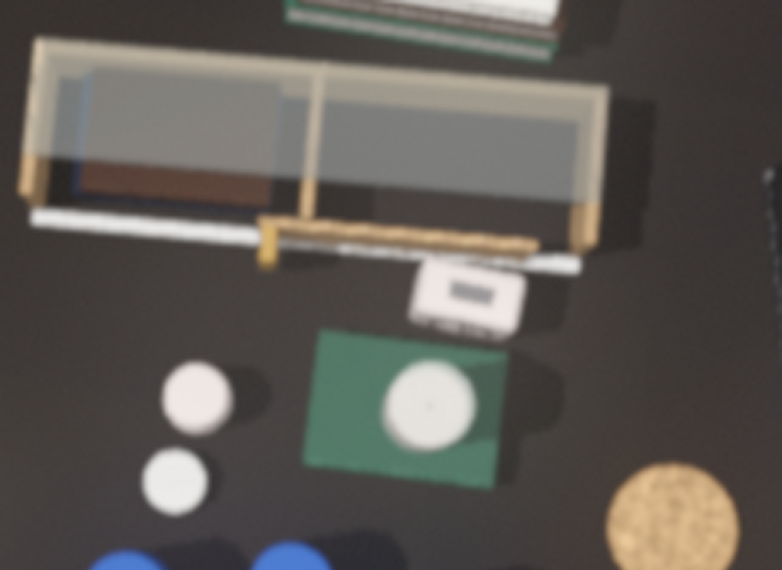

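The crop shows the cream candle on the right part of the book at crop (430,405). The clock is right by the door at (470,295) and the pull at (268,240). Next I need precise organiser and clock poses.

```bash
cat > org.py <<'E'
from h import *
yaw=-0.055
for tag in("top0","side0"):
    w=np.load(f"{tag}.npz")["w"].reshape(-1,3)
    m=(w[:,2]>60)&(w[:,2]<80)&(w[:,0]>622)&(w[:,0]<775)&(w[:,1]<205)&(w[:,1]>-275)
    p=w[m]; c,sz,a=cv2.minAreaRect(p[:,:2].astype(np.float32)); print(tag,"org",len(p),np.round(c,1),np.round(sz,1),round(a,2),np.median(p[:,2]))
    # robust yaw: back edge per y-bin
    ys=np.arange(-230,170,10); xs=[np.percentile(p[abs(p[:,1]-y)<5][:,0],98) if (abs(p[:,1]-y)<5).sum()>3 else np.nan for y in ys]
    xs=np.array(xs); g=~np.isnan(xs); k=np.polyfit(ys[g],xs[g],1)
    for _ in range(3):
        r=abs(np.polyval(k,ys)-xs); gg=g&(r<4); k=np.polyfit(ys[gg],xs[gg],1)
    print(" back edge slope",k, gg.sum())
    u=np.array([np.cos(yaw),np.sin(yaw)]); v=np.array([-u[1],u[0]])
    X=p[:,:2]@u; Y=p[:,:2]@v; print(" X range",np.percentile(X,[.5,99.5]),"Y",np.percentile(Y,[.5,99.5]))
    d=(w[:,2]>55)&(w[:,2]<75)&(w[:,0]>585)&(w[:,0]<625)&(w[:,1]<30)&(w[:,1]>-230)
    q=w[d]; X=q[:,:2]@u; Y=q[:,:2]@v; print(" door X",np.percentile(X,[1,99]),"Y",np.percentile(Y,[1,99]),len(q))
    pl=X<np.percentile(X,1)+12; print(" pull Y",np.percentile(Y[pl],[5,50,95]),pl.sum())
    d=(w[:,2]>48)&(w[:,2]<72)&(w[:,0]>535)&(w[:,0]<600)&(w[:,1]<-90)&(w[:,1]>-230); q=w[d]
    c,sz,a=cv2.minAreaRect(q[:,:2].astype(np.float32)); print(" clock",len(q),np.round(c,1),np.round(sz,1),round(a,1),np.median(q[:,2]))
    d=(w[:,2]>8)&(w[:,2]<75)&(w[:,0]>500)&(w[:,0]<700)&(w[:,1]<-270)&(w[:,1]>-500); q=w[d]
    if len(q)>5: c,sz,a=cv2.minAreaRect(q[:,:2].astype(np.float32)); print(" right obj",len(q),np.round(c,1),np.round(sz,1),round(a,1),np.percentile(q[:,2],[5,50,95]))
E
python3 org.py
```

```text
top0 org 5916 [683.6 -34.2] [444.3 126.5] 86.11 70.05562647039517
 back edge slope [6.87160823e-02 7.46360556e+02] 40
 X range [635.66881472 747.37318955] Y [-216.63152707  223.91824827]
 door X [590.88472534 622.68052489] Y [-169.53766774   37.30158495] 360
 pull Y [-137.35129851 -100.29747013   34.8197504 ] 88
 clock 536 [ 569.1 -157.7] [79.5 47. ] 80.1 59.3251943378491
 right obj 1606 [ 589.5 -391.5] [188.1 168.8] 3.3 [18.21520354 36.42241326 46.23661532]
side0 org 2593 [698.1 -34.1] [151.6 451.3] 0.24 71.15698396686253
 back edge slope [7.00186628e-02 7.46361521e+02] 40
 X range [630.85761966 748.82482078] Y [-218.57794558  223.71519602]
 door X [590.17706355 623.40524827] Y [-171.57219337   36.74880872] 262
 pull Y [-141.65595486  -94.81019352   34.2550989 ] 44
 clock 312 [ 567.7 -158.8] [81.4 49.1] 76.2 60.455946706832606
 right obj 956 [ 599.8 -379.7] [166.7 167.4] 3.9 [22.17143493 37.4707339  41.92459332]
```

```bash
python3 -m crank '[[0,0,0,0.33,-0.7,0,1],[0,0,0,0.33,-0.7,0,1],[0,0,0,0.33,-0.7,0,1],[0,0,0,0.33,-0.7,0,1],[0,0,0,0.33,-0.7,0,1],[0,0,0,0.33,-0.7,0,1],[0,0,0,0.33,-0.7,0,1],[0,0,0,0.33,-0.7,0,1],[0,0,0,0.33,-0.7,0,1],[0,0,0,0.33,-0.7,0,1]]'
python3 -m crank '[[0,0,0,0.33,-0.7,0,1],[0,0,0,0.33,-0.7,0,1],[0,0,0,0.33,-0.7,0,1],[0,0,0,0.33,-0.7,0,1],[0,0,0,0.33,-0.7,0,1],[0,0,0,0.33,-0.7,0,1],[0,0,0,0.33,-0.7,0,1],[0,0,0,0.33,-0.7,0,1],[0,0,0,0.25,-0.7,0,1],[0,0,0,0,0,0,1]]'
```

```text
t: 1.35
eef_pos: [317.0, 229.3, 222.3]
orientation: [-0.0, 0.127, 0.992, -0.0]
ft_force: [0.3, 0.9, 0.3]
opening: 87.9
gripper_force: 0.0
t: 2.6
eef_pos: [461.3, -86.2, 221.6]
orientation: [-0.001, 0.129, 0.992, -0.0]
ft_force: [0.6, 0.6, 0.3]
opening: 87.5
gripper_force: 0.0
```

```bash
python3 -m crank '[[0,0,0,0.18,-0.38,0,1],[0,0,0,0.17,-0.38,0,1],[0,0,0,0,0,-0.4,1],[0,0,0,0,0,-0.4,1],[0,0,0,0,0,-0.4,1],[0,0,0,0,0,-0.4,1],[0,0,0,0,0,-0.4,1],[0,0,0,0,0,-0.4,1],[0,0,0,0,0,-0.4,1],[0,0,0,0,0,-0.4,1]]'
```

```text
t: 3.85
eef_pos: [478.8, -122.5, 61.3]
orientation: [0.0, 0.128, 0.992, -0.0]
ft_force: [0.4, 0.4, -0.2]
opening: 87.5
gripper_force: 0.0
```

```bash
python3 -m crank '[[0,0,0,0,-0.03,-0.06,1],[0,0,0,0,0,0,0.5],[0,0,0,0,0,0,0.3],[0,0,0,0,0,0,0],[0,0,0,0,0,0,-1],[0,0,0,0,0,0,-1],[0,0,0,0,0,0,-1],[0,0,0,0,0,0.1,-1],[0,0,0,0,0,0.2,-1],[0,0,0,0,0,0.3,-1]]'
```

```text
t: 5.1
eef_pos: [478.3, -123.6, 89.5]
orientation: [-0.001, 0.127, 0.992, 0.0]
ft_force: [0.6, -0.8, -3.4]
opening: 62.1
gripper_force: 30.0
```

```bash
python3 -m crank '[[0,0,0,-0.1,-0.2,0.2,-1],[0,0,0,-0.2,-0.5,0,-1],[0,0,0,-0.2,-0.5,0,-1],[0,0,0,-0.2,-0.5,0,-1],[0,0,0,-0.2,-0.5,0,-1],[0,0,0,-0.2,-0.5,0,-1],[0,0,0,-0.2,-0.5,0,-1],[0,0,0,-0.2,-0.5,0,-1],[0,0,0,-0.15,-0.35,0,-1],[0,0,0,0,0,0,-1]]'
```

```text
t: 6.35
eef_pos: [395.7, -327.6, 99.8]
orientation: [-0.0, 0.129, 0.992, -0.0]
ft_force: [-0.1, 0.4, -3.7]
opening: 61.6
gripper_force: 30.0
```

```bash
python3 -m crank '[[0,0,0,0,0,-0.15,-1],[0,0,0,0,0,-0.2,-1],[0,0,0,0,0,-0.2,-1],[0,0,0,0,0,-0.2,-1],[0,0,0,0,0,-0.1,-1],[0,0,0,0,0,-0.1,-1],[0,0,0,0,0,-0.1,-1],[0,0,0,0,0,-0.05,-1],[0,0,0,0,0,0,-1],[0,0,0,0,0,0,-1]]'; python3 - <<'E'
from h import *
grab("top","top1");grab("side","side1")
for t in("top1","side1"):
    w=np.load(t+".npz")["w"].reshape(-1,3)
    q=w[(abs(w[:,0]-395)<60)&(abs(w[:,1]+326)<60)]
    c=q[q[:,2]<17]; print(t,len(c)); 
a=np.hstack([cv2.imread("pics/top1.png")[180:300,320:450],cv2.imread("pics/side1.png")[220:340,240:370]])
cv2.imwrite("pics/c1.png",cv2.resize(a,None,fx=3,fy=3))
E
```

```text
t: 7.6
eef_pos: [396.4, -326.6, 44.9]
orientation: [0.0, 0.128, 0.992, -0.0]
ft_force: [0.2, -0.3, -2.8]
opening: 61.8
gripper_force: 30.0
top1 575
side1 833
```

```bash
python3 -m crank '[[0,0,0,0,0,-0.05,-1],[0,0,0,0,0,-0.05,-1],[0,0,0,0,0,-0.03,-1],[0,0,0,0,0,-0.03,-1],[0,0,0,0,0,-0.02,-1],[0,0,0,0,0,0,-1],[0,0,0,0,0,0,-1],[0,0,0,0,0,0,-1],[0,0,0,0,0,0,-1],[0,0,0,0,0,0,-1]]'
```

```text
t: 8.95
eef_pos: [396.3, -326.5, 36.6]
orientation: [0.0, 0.128, 0.992, -0.0]
ft_force: [-3.9, 3.5, 6.2]
opening: 61.6
gripper_force: 30.0
```

View pics/c1.png

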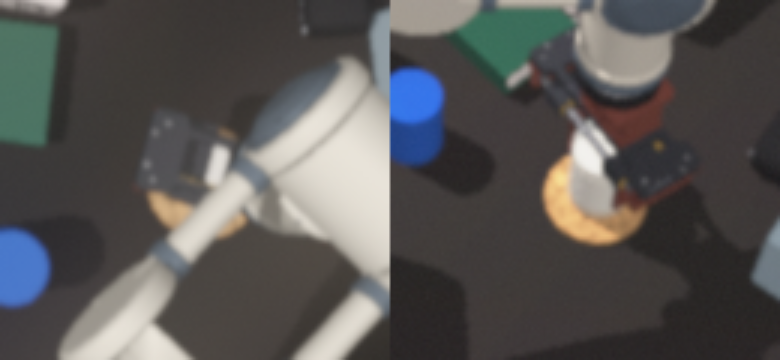

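The picture shows the candle held upright over the cork disc, and the upward force confirms contact with the coaster. I'll release and rise.

```bash
python3 -m crank '[[0,0,0,0,0,0,0.5],[0,0,0,0,0,0,0.7],[0,0,0,0,0,0,1],[0,0,0,0,0,0,1],[0,0,0,0,0,0.2,1],[0,0,0,0,0,0.5,1],[0,0,0,0,0,0.7,1],[0,0,0,0,0,0.7,1],[0,0,0,0.4,0.5,0.1,0],[0,0,0,0.6,0.6,0,-1]]'
```

```text
t: 10.2
eef_pos: [447.0, -271.8, 147.9]
orientation: [0.001, 0.129, 0.992, -0.001]
ft_force: [0.5, 0.1, 0.4]
opening: 71.2
gripper_force: 0.0
```

```bash
python3 -m crank '[[0,0,0,0.43,0.6,0,-1],[0,0,0,0.43,0.6,0,-1],[0,0,0,0.43,0.6,0,-1],[0,0,0,0.43,0.6,0,-1],[0,0,0,0.43,0.6,0,-1],[0,0,0,0.3,0.4,0,-1],[0,0,0,0,0,0,-1],[0,0,0,0,0,-0.5,-1],[0,0,0,0,0,-0.5,-1],[0,0,0,0,0,0,-1]]'; python3 - <<'E'
from h import *
grab("top","top2")
for n in["top2"]:
    w=np.load(n+".npz")["w"].reshape(-1,3)
    q=w[(abs(w[:,0]-395)<60)&(abs(w[:,1]+326)<60)]; q=q[(q[:,2]>75)&(q[:,2]<100)]
    print("candle",cv2.minAreaRect(q[:,:2].astype(np.float32)),np.median(q[:,2]))
E
```

```text
t: 11.45
eef_pos: [567.1, -102.1, 93.7]
orientation: [-0.002, 0.128, 0.992, 0.0]
ft_force: [-0.5, -0.8, 0.2]
opening: 0.6
gripper_force: 0.0
candle ((396.5510559082031, -324.5780029296875), (61.58480453491211, 61.28960037231445), 61.00719451904297) 87.7758712428149
```

```bash
python3 -m crank '[[0,0,0,0.2,0.24,0,-1],[0,0,0,0,0,0,-1],[0,0,0,0,0,-0.5,-1],[0,0,0,0,0,-0.5,-1],[0,0,0,0,0,-0.5,-1],[0,0,0,0,0,-0.1,-1],[0,0,0,0,0,0,-1],[0,0,0,-0.02,-0.1,0,-1],[0,0,0,-0.02,-0.1,0,-1],[0,0,0,-0.02,-0.1,0,-1]]'
```

```text
t: 12.75
eef_pos: [576.0, -105.1, 16.3]
orientation: [0.001, 0.128, 0.992, -0.0]
ft_force: [-0.1, 0.4, 0.1]
opening: 0.8
gripper_force: 0.0
```

```bash
python3 -m crank '[[0,0,0,-0.03,-0.1,0,-1],[0,0,0,-0.03,-0.15,0,-1],[0,0,0,-0.03,-0.15,0,-1],[0,0,0,-0.03,-0.15,0,-1],[0,0,0,-0.03,-0.15,0,-1],[0,0,0,-0.03,-0.15,0,-1],[0,0,0,-0.03,-0.15,0,-1],[0,0,0,-0.03,-0.15,0,-1],[0,0,0,-0.03,-0.15,0,-1],[0,0,0,0,0,0,-1]]'
cat > clock.py <<'E'
from h import *
import sys
grab("side",sys.argv[1]);w=np.load(sys.argv[1]+".npz")["w"].reshape(-1,3)
d=(w[:,2]>50)&(w[:,2]<68)&(w[:,0]>500)&(w[:,0]<612)&(w[:,1]<-130)&(w[:,1]>-380); q=w[d]
print(len(q),cv2.minAreaRect(q[:,:2].astype(np.float32)),np.median(q[:,2]),np.median(q,0))
E
python3 clock.py side2
```

```text
t: 14.0
eef_pos: [561.9, -170.6, 15.4]
orientation: [-0.0, 0.128, 0.992, -0.001]
ft_force: [0.5, 0.7, -0.2]
opening: 0.5
gripper_force: 0.3
236 ((574.164306640625, -216.7623748779297), (99.57206726074219, 89.21382904052734), 77.28433227539062) 59.87669490347628 [ 544.26265279 -235.81216259   59.8766949 ]
```

```bash
python3 - <<'E'
from h import *
grab("top","top3")
a=np.hstack([cv2.imread("pics/top3.png")[120:260,250:390],cv2.imread("pics/side2.png")[140:280,220:360]])
cv2.imwrite("pics/c2.png",cv2.resize(a,None,fx=2.8,fy=2.8))
E
```

```text
(no output)
```

View pics/c2.png

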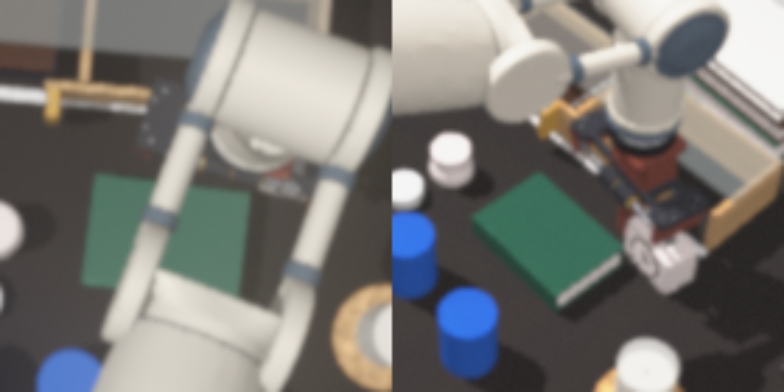

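The clock is upright and has been moved right, but it is turning because the finger pushes near its rear corner. I'll back off to see it properly.

```bash
python3 -m crank '[[0,0,0,0,0.2,0,-1],[0,0,0,0,0.4,0.5,-1],[0,0,0,0,0.5,0.8,-1],[0,0,0,0,0.8,0.5,-1],[0,0,0,0,1,0.5,-1],[0,0,0,0,1,0,-1],[0,0,0,0,1,0,-1],[0,0,0,0,0,0,-1],[0,0,0,0,0,0,-1],[0,0,0,0,0,0,-1]]'
python3 - <<'E'
from h import *
for t,n in(("side","side4"),("top","top4")):
    grab(t,n);w=np.load(n+".npz")["w"].reshape(-1,3)
    d=(w[:,2]>52)&(w[:,2]<68)&(w[:,0]>490)&(w[:,0]<598)&(w[:,1]<-170)&(w[:,1]>-300); q=w[d]
    print(len(q),cv2.minAreaRect(q[:,:2].astype(np.float32)),np.median(q[:,2]))
    d=(w[:,2]>26)&(w[:,2]<38)&(w[:,0]>400)&(w[:,0]<560)&(w[:,1]<-20)&(w[:,1]>-195); q=w[d]
    print("book",len(q),cv2.minAreaRect(q[:,:2].astype(np.float32)),np.median(q[:,2]))
cv2.imwrite("pics/c3.png",cv2.resize(cv2.imread("pics/top4.png")[90:260,190:420],None,fx=3.4,fy=3.4))
E
```

```text
t: 15.35
eef_pos: [562.3, 74.3, 130.4]
orientation: [-0.0, 0.128, 0.992, -0.0]
ft_force: [-0.3, -0.6, -0.4]
opening: 0.7
gripper_force: 0.0
304 ((551.8760986328125, -221.4508056640625), (78.61213684082031, 46.853431701660156), 75.5657958984375) 60.962327976047845
book 1208 ((490.0657653808594, -112.8837890625), (151.15951538085938, 123.44027709960938), 83.76665496826172) 32.842624948152434
521 ((553.7445678710938, -220.8798828125), (80.50213623046875, 46.38277816772461), 75.83941650390625) 59.302091353165
book 2187 ((496.20550537109375, -113.83768463134766), (149.28138732910156, 132.90267944335938), 84.1251449584961) 31.89839762389238
```

View pics/c3.png

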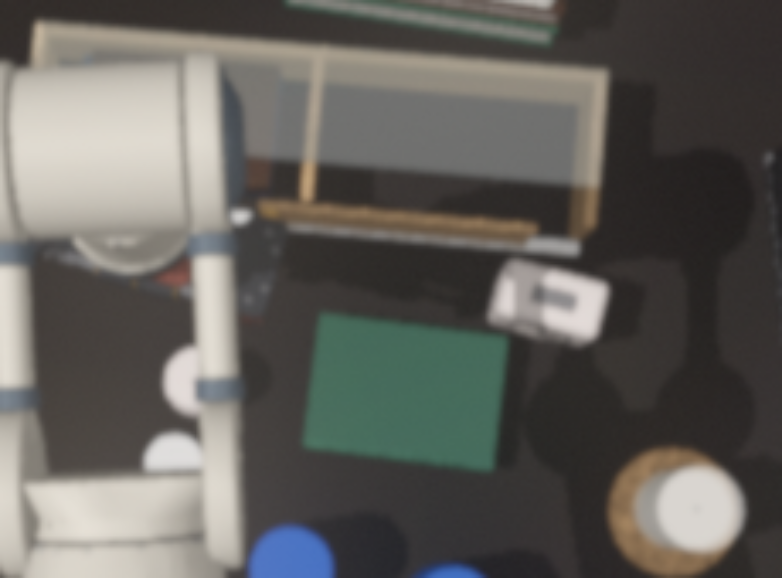

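The clock did not turn. It is upright at (553,-221) with the same yaw and needs about 50 mm more. The candle is on the coaster.

```bash
python3 -m crank '[[0,0,0,0,-0.7,0,-1],[0,0,0,0,-0.9,0,-1],[0,0,0,0,-0.9,0,-1],[0,0,0,0,-0.9,0,-1],[0,0,0,0,-0.8,0,-1],[0,0,0,0.1,-0.4,0,-1],[0,0,0,0,0,0,-1],[0,0,0,0,0,-0.7,-1],[0,0,0,0,0,-0.7,-1],[0,0,0,0,0,0,-1]]'
```

```text
t: 16.7
eef_pos: [565.5, -152.3, 57.2]
orientation: [-0.003, 0.127, 0.992, 0.001]
ft_force: [-0.8, -0.3, 0.3]
opening: 0.5
gripper_force: 0.0
```

```bash
python3 -m crank '[[0,0,0,0,0,-0.6,-1],[0,0,0,0,0,-0.2,-1],[0,0,0,0,0,0,-1],[0,0,0,-0.04,-0.2,0,-1],[0,0,0,-0.06,-0.2,0,-1],[0,0,0,-0.06,-0.2,0,-1],[0,0,0,-0.06,-0.2,0,-1],[0,0,0,-0.06,-0.2,0,-1],[0,0,0,-0.06,-0.2,0,-1],[0,0,0,-0.06,-0.2,0,-1]]'
python3 -m crank '[[0,0,0,0,0,0,-1],[0,0,0,0.1,0.3,0,-1],[0,0,0,0.1,0.3,0.8,-1],[0,0,0,0.2,0.9,0.9,-1],[0,0,0,0.1,0.9,0,-1],[0,0,0,0.1,0.9,0,-1],[0,0,0,0.1,0.8,0,-1],[0,0,0,0.1,0.6,0,-1],[0,0.0,0.094,0,0,0,-1],[0,0,0.094,0,0,0,-1]]'
```

```text
t: 17.95
eef_pos: [548.1, -224.8, 22.1]
orientation: [0.001, 0.127, 0.992, 0.0]
ft_force: [1.3, 6.3, 5.2]
opening: 0.4
gripper_force: 3.1
t: 19.2
eef_pos: [586.5, 10.7, 103.5]
orientation: [-0.001, 0.031, 1.0, -0.0]
ft_force: [-0.2, -0.2, 0.9]
opening: 0.3
gripper_force: 0.0
```

```bash
cat > look.py <<'E'
from h import *
import sys
yaw=-0.069; u=np.array([np.cos(yaw),np.sin(yaw)]); v=np.array([-u[1],u[0]]); O=624*u-96*v
for t in("top","side"):
    n=t+sys.argv[1]; grab(t,n); w=np.load(n+".npz")["w"].reshape(-1,3); hsv=cv2.cvtColor(np.load(n+".npz")["im"],cv2.COLOR_BGR2HSV).reshape(-1,3)
    L=np.c_[(w[:,:2]-O)@u,(w[:,:2]-O)@v,w[:,2]]
    def rep(k,m):
        q=L[m]
        if len(q)<8: print(t,k,"none");return
        c,s,a=cv2.minAreaRect(q[:,:2].astype(np.float32)); print(t,k,len(q),"c",np.round(c,1),"s",np.round(s,1),"a",round(a,1),"z",round(float(np.median(q[:,2])),1))
    rep("clock",(w[:,2]>52)&(w[:,2]<68)&(L[:,0]<-14)&(L[:,0]>-150)&(L[:,1]<-60)&(L[:,1]>-240))
    rep("book",(hsv[:,0]>60)&(hsv[:,0]<95)&(hsv[:,1]>60)&(w[:,2]>26)&(w[:,2]<38)&(L[:,0]>-260)&(L[:,0]<120)&(abs(L[:,1])<120))
    rep("doorpull",(w[:,2]>56)&(w[:,2]<72)&(L[:,0]>-40)&(L[:,0]<-14)&(L[:,1]>60)&(L[:,1]<350))
    rep("door",(w[:,2]>56)&(w[:,2]<72)&(L[:,0]>-11)&(L[:,0]<-3)&(L[:,1]>-140)&(L[:,1]<350))
E
python3 look.py 5
```

```text
top clock 532 c [ -69.  -141.2] s [80.7 46.1] a 78.3 z 59.5
top book 1827 c [-135.4    7.3] s [126.9 105.6] a 88.2 z 32.0
top doorpull none
top door 102 c [-5.7 -7.9] s [120.5   5.3] a 89.9 z 65.1
side clock 329 c [ -70.  -142.3] s [81.1 47.1] a 82.3 z 60.5
side book 1194 c [-135.    18.2] s [149.8 110. ] a 87.8 z 32.8
side doorpull 29 c [-24.9 133.8] s [12.5 21.2] a 88.0 z 66.9
side door 152 c [-6.8 35.7] s [  7.4 209.3] a 0.0 z 64.7
```

```bash
python3 -m crank '[[0,0,0,0.1,-0.4,0,-1],[0,0,0,0.1,-0.44,0,-1],[0,0,0,0,0,0,-1],[0,0,0,0,0,-0.5,-1],[0,0,0,0,0,-0.5,-1],[0,0,0,0,0,-0.42,-1],[0,0,0,0,0,0,-1],[0,0,0,0,0.1,0,-1],[0,0,0,0.01,0.1,0,-1],[0,0,0,0.01,0.1,0,-1]]'
```

```text
t: 20.55
eef_pos: [598.6, -17.5, 34.4]
orientation: [0.001, 0.034, 0.999, -0.0]
ft_force: [-0.4, -2.1, 2.3]
opening: 0.5
gripper_force: 0.9
```

```bash
python3 -m crank '[[0,0,0,0.02,0.25,0,-1],[0,0,0,0.02,0.3,0,-1],[0,0,0,0.02,0.35,0,-1],[0,0,0,0.03,0.4,0,-1],[0,0,0,0.03,0.4,0,-1],[0,0,0,0.03,0.4,0,-1],[0,0,0,0.03,0.4,0,-1],[0,0,0,0.02,0.3,0,-1],[0,0,0,0.02,0.3,0,-1],[0,0,0,0.01,0.2,0,-1]]'
python3 -m crank '[[0,0,0,0.01,0.1,0,-1],[0,0,0,0,0.04,0,-1],[0,0,0,0,0,0,-1],[0,0,0,0,-0.2,0,-1],[0,0,0,-0.1,-0.2,0,-1],[0,0,0,-0.1,-0.2,0.8,-1],[0,0,0,-0.8,0,0.8,-1],[0,0,0,-0.9,-0.4,0,-1],[0,0,0,-0.9,-0.4,0,0],[0,0,0,-0.5,-0.5,0,1]]'
python3 look.py 6
```

```text
t: 21.8
eef_pos: [609.5, 148.1, 33.1]
orientation: [-0.0, 0.034, 0.999, -0.0]
ft_force: [1.1, -2.6, 2.6]
opening: 0.6
gripper_force: 1.0
t: 23.05
eef_pos: [443.0, 58.2, 113.3]
orientation: [0.0, 0.034, 0.999, 0.0]
ft_force: [0.6, -0.1, 0.6]
opening: 16.7
gripper_force: 0.0
top clock 528 c [ -68.8 -140.6] s [79.6 46.5] a 79.8 z 59.7
top book 2051 c [-134.9   17.7] s [147.4 105.1] a 88.1 z 31.9
top doorpull 41 c [-24.6 308.9] s [20.9 10.8] a 2.4 z 66.2
top door 198 c [ -5.9 212.7] s [  7.4 211.2] a 0.8 z 65.1
side clock 330 c [ -70.4 -143.2] s [78.7 46.7] a 83.0 z 60.5
side book 1177 c [-135.3   17.9] s [146.2 108.6] a 88.3 z 33.1
side doorpull 20 c [-25.2 304.3] s [19.8 13.6] a 18.9 z 65.9
side door 136 c [ -6.7 210.3] s [  6.9 214.5] a 0.1 z 64.7
```

```bash
python3 -m crank '[[0,0,0,-0.1,-0.5,0,1],[0,0,0,-0.1,-0.6,0,1],[0,0,0,-0.1,-0.6,0,1],[0,0,0,0,-0.6,0,1],[0,0,0,0,-0.4,0,1],[0,0,0,0,0,0,1],[0,0,0,0,0,0,1],[0,0,0,0,0,0,1],[0,0,0,0,0,0,1],[0,0,0,0,0,0,1]]'
```

```text
t: 24.4
eef_pos: [430.1, -75.5, 113.3]
orientation: [0.0, 0.034, 0.999, 0.0]
ft_force: [0.3, -0.8, -0.4]
opening: 87.7
gripper_force: 0.0
```

```bash
python3 -m crank '[[0,0,0,-0.25,-0.32,0,1],[0,0,0,-0.24,-0.32,0,1],[0,0,0,0,0,0,1],[0,0,0,0,0,-0.5,1],[0,0,0,0,0,-0.5,1],[0,0,0,0,0,-0.5,1],[0,0,0,0,0,-0.4,1],[0,0,0,0,0,-0.12,1],[0,0,0,0,0,0,1],[0,0,0,0,0,0,1]]'
```

```text
t: 25.65
eef_pos: [406.3, -107.9, 13.4]
orientation: [0.001, 0.034, 0.999, -0.0]
ft_force: [0.2, 0.1, -0.1]
opening: 87.9
gripper_force: 0.0
```

```bash
python3 -m crank '[[0,0,0,0.2,-0.01,0,1],[0,0,0,0.1,-0.01,0,1],[0,0,0,0.1,-0.01,0,1],[0,0,0,0.2,-0.03,0,1],[0,0,0,0.25,-0.03,0,1],[0,0,0,0.25,-0.03,0,1],[0,0,0,0.25,-0.03,0,1],[0,0,0,0.25,-0.03,0,1],[0,0,0,0.25,-0.03,0,1],[0,0,0,0.2,-0.03,0,1]]'
python3 look.py 7
python3 -c "
import cv2,numpy as np
a=np.hstack([cv2.imread('pics/top7.png')[80:270,240:400],cv2.imread('pics/side7.png')[110:300,220:380]]);cv2.imwrite('pics/c7.png',cv2.resize(a,None,fx=2.5,fy=2.5))"
```

```text
t: 26.9
eef_pos: [508.8, -119.9, 12.2]
orientation: [-0.0, 0.034, 0.999, 0.0]
ft_force: [-5.0, 0.8, 4.1]
opening: 88.2
gripper_force: 2.4
top clock 423 c [ -70.4 -147.4] s [66.6 47.3] a 79.9 z 59.7
top book 153 c [-1.7 26.4] s [ 55.2 150.5] a 23.9 z 31.7
top doorpull 41 c [-24.5 308.7] s [20.4 11.5] a 2.6 z 66.2
top door 189 c [ -5.5 212.9] s [  6.6 211.6] a 0.6 z 65.3
side clock 331 c [ -70.  -141.9] s [81.2 47.5] a 79.2 z 60.5
side book 299 c [-43.1   6.3] s [132.5 110.4] a 89.4 z 32.9
side doorpull 17 c [-22.3 307.2] s [17.2 11.7] a 7.4 z 67.3
side door 67 c [ -6.2 241.4] s [  7.5 150.8] a 0.6 z 64.5
```

View pics/c7.png

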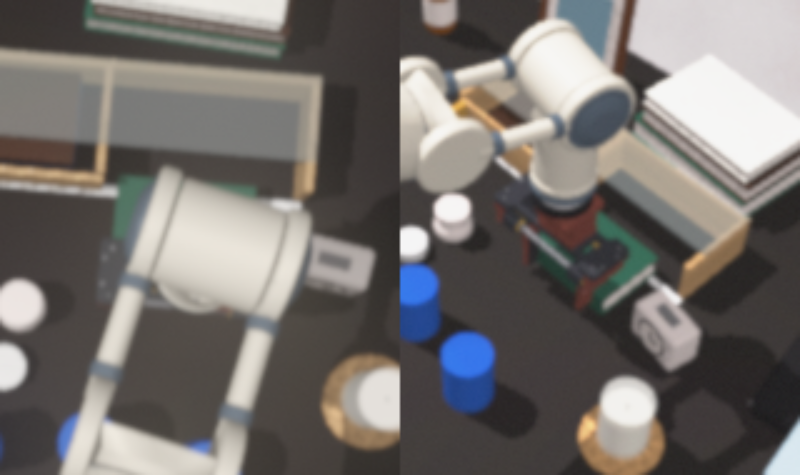

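The picture shows the book flat and straight, entering the mouth clear of both walls. The clock and the candle are standing.

```bash
python3 -m crank '[[0,0,0,0.2,-0.02,0,1],[0,0,0,0.2,-0.02,0,1],[0,0,0,0.25,-0.02,0,1],[0,0,0,0.25,-0.02,0,1],[0,0,0,0.25,-0.02,0,1],[0,0,0,0.25,-0.02,0,1],[0,0,0,0.2,-0.01,0,1],[0,0,0,0.1,-0.01,0,1],[0,0,0,0,0,0,1],[0,0,0,0,0,0,1]]'
```

```text
t: 28.25
eef_pos: [593.2, -126.9, 12.5]
orientation: [0.0, 0.034, 0.999, -0.0]
ft_force: [-0.1, -0.8, -0.0]
opening: 87.7
gripper_force: 0.0
```

```bash
python3 -m crank '[[0,0,0,0.05,0,0,1],[0,0,0,0.05,-0.01,0,1],[0,0,0,0.05,0,0,1],[0,0,0,0.05,0,0,1],[0,0,0,0.05,-0.01,0,1],[0,0,0,0.03,0,0,1],[0,0,0,0.03,0,0,1],[0,0,0,0.03,0,0,1],[0,0,0,0.02,0,0,1],[0,0,0,0.0,0,0,1]]'
```

```text
t: 29.5
eef_pos: [611.2, -127.9, 12.2]
orientation: [0.0, 0.034, 0.999, -0.0]
ft_force: [-2.8, -0.1, 3.0]
opening: 87.7
gripper_force: 1.6
```

```bash
python3 -m crank '[[0,0,0,0.02,0,0,1],[0,0,0,0.02,0,0,1],[0,0,0,0.02,0,0,1],[0,0,0,0,0,0,1],[0,0,0,0,0,0,1],[0,0,0,0,0,0,1],[0,0,0,0,0,0,1],[0,0,0,0,0,0,1],[0,0,0,0,0,0,1],[0,0,0,0,0,0,1]]'
```

```text
t: 30.75
eef_pos: [614.2, -127.8, 12.2]
orientation: [0.0, 0.034, 0.999, 0.0]
ft_force: [0.3, -0.2, -0.2]
opening: 87.7
gripper_force: 0.0
```

```bash
python3 -m crank '[[0,0,0,0.02,0,0,1],[0,0,0,0.02,0,0,1],[0,0,0,0.02,0,0,1],[0,0,0,0.02,0,0,1],[0,0,0,0,0,0,1],[0,0,0,0,0,0,1],[0,0,0,0,0,0,1],[0,0,0,0,0,0,1],[0,0,0,0,0,0,1],[0,0,0,0,0,0,1]]'; python3 look.py 8
```

```text
t: 32.0
eef_pos: [614.9, -127.7, 12.2]
orientation: [-0.004, 0.034, 0.999, 0.0]
ft_force: [-15.2, 1.3, 8.7]
opening: 87.7
gripper_force: 7.6
top clock 529 c [ -69.3 -141.2] s [79.8 46.7] a 79.4 z 59.7
top book none
top doorpull 41 c [-24.9 308.7] s [20.5 11.3] a 4.1 z 66.7
top door 197 c [ -6.9 142.7] s [  7.6 351.3] a 0.0 z 65.4
side clock 330 c [ -70.2 -141.8] s [81.1 46.3] a 79.4 z 60.7
side book 124 c [24.1  4.2] s [ 44.5 130.4] a 7.2 z 33.0
side doorpull none
side door 68 c [ -6.9 142.4] s [172.1   7. ] a 89.5 z 62.8
```

The −15 N shows the book is against the back. I'll retreat and check.

```bash
python3 -m crank '[[0,0,0,-0.3,0.02,0,1],[0,0,0,-0.4,0.02,0,1],[0,0,0,-0.4,0,0.3,1],[0,0,0,0,0,0.8,1],[0,0,0,0,0.4,0.9,0],[0,0,0,0,0.9,0,-1],[0,0,0,0.1,1,0,-1],[0,0,0,0.1,1,0,-1],[0,0,0,0.1,1,0,-1],[0,0,0,0.1,1,0,-1]]'
python3 -m crank '[[0,0,0,0.2,0.6,0,-1],[0,0,0,0.2,0.4,0,-1],[0,0,0,0.1,0.2,0,-1],[0,0,0,0,0,0,-1],[0,0,0,0,0,0,-1],[0,0,0,0,0,0,-1],[0,0,0,0,0,0,-1],[0,0,0,0,0,0,-1],[0,0,0,0,0,0,-1],[0,0,0,0,0,0,-1]]'
python3 look.py 9;python3 -c "
import cv2,numpy as np
a=np.hstack([cv2.imread('pics/top9.png')[80:270,240:400],cv2.imread('pics/side9.png')[110:300,220:380]]);cv2.imwrite('pics/c9.png',cv2.resize(a,None,fx=2.5,fy=2.5))"
```

```text
t: 33.35
eef_pos: [583.4, 141.0, 112.5]
orientation: [0.001, 0.034, 0.999, 0.0]
ft_force: [0.4, -0.1, -0.6]
opening: 31.4
gripper_force: 0.0
t: 34.6
eef_pos: [608.0, 199.1, 112.3]
orientation: [0.0, 0.034, 0.999, -0.0]
ft_force: [0.2, -0.4, -0.2]
opening: 0.4
gripper_force: 0.0
top clock 522 c [ -69.1 -140.8] s [80.3 47.6] a 80.3 z 59.5
top book 572 c [23.9 14.3] s [145.7  29.9] a 89.8 z 31.8
top doorpull none
top door 151 c [ -5.9 212.9] s [  5.9 211.6] a 0.3 z 65.4
side clock 325 c [ -69.6 -141.5] s [81.6 46.9] a 80.7 z 60.2
side book 461 c [32.  11.3] s [ 52.1 142. ] a 0.8 z 33.0
side doorpull 24 c [-25.5 306.4] s [18.5 13.3] a 4.6 z 64.2
side door 135 c [ -6.4 211.6] s [  7. 214.] a 0.1 z 64.5
```

View pics/c9.png

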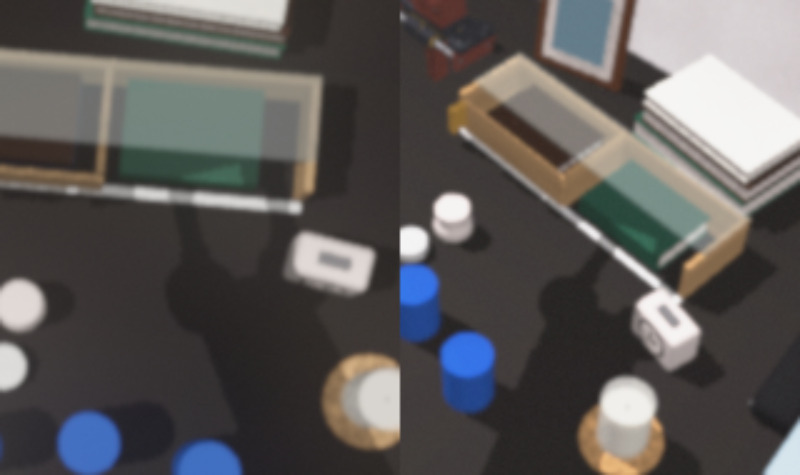

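The picture shows the book straight and home in the bay (spine about 8–9 mm inside) with the door open. Closing the door next.

```bash
python3 -m crank '[[0,0,0,0.06,0,-0.4,-1],[0,0,0,0,0,-0.6,-1],[0,0,0,0,0,-0.6,-1],[0,0,0,0,0,0,-1],[0,0,0,-0.01,-0.1,0,-1],[0,0,0,-0.01,-0.15,0,-1],[0,0,0,-0.02,-0.25,0,-1],[0,0,0,-0.02,-0.35,0,-1],[0,0,0,-0.03,-0.4,0,-1],[0,0,0,-0.03,-0.4,0,-1]]'
python3 -m crank '[[0,0,0,-0.03,-0.4,0,-1],[0,0,0,-0.03,-0.4,0,-1],[0,0,0,-0.03,-0.4,0,-1],[0,0,0,-0.03,-0.4,0,-1],[0,0,0,-0.02,-0.3,0,-1],[0,0,0,-0.02,-0.2,0,-1],[0,0,0,-0.01,-0.2,0,-1],[0,0,0,0,0,0,-1],[0,0,0,0,0,0,-1],[0,0,0,0,0,0,-1]]'
```

```text
t: 35.95
eef_pos: [605.1, 115.0, 32.7]
orientation: [0.0, 0.034, 0.999, 0.0]
ft_force: [1.0, 2.5, 2.2]
opening: 0.3
gripper_force: 1.2
t: 37.2
eef_pos: [596.3, 2.0, 32.0]
orientation: [-0.0, 0.034, 0.999, -0.0]
ft_force: [0.5, -0.4, -0.2]
opening: 0.7
gripper_force: 0.0
```

```bash
python3 -m crank '[[0,0,0,-0.01,-0.1,0,-1],[0,0,0,-0.01,-0.1,0,-1],[0,0,0,0,-0.1,0,-1],[0,0,0,-0.01,-0.06,0,-1],[0,0,0,0,-0.04,0,-1],[0,0,0,0,-0.02,0,-1],[0,0,0,0,-0.02,0,-1],[0,0,0,0,0,0,-1],[0,0,0,0,0,0,-1],[0,0,0,0,0,0,-1]]'
```

```text
t: 38.45
eef_pos: [595.1, -20.5, 32.4]
orientation: [0.0, 0.034, 0.999, -0.0]
ft_force: [-0.4, -0.4, 0.1]
opening: 0.4
gripper_force: 0.3
```

Not yet at the stop, so I'll creep on.

```bash
python3 -m crank '[[0,0,0,0,-0.02,0,-1],[0,0,0,0,-0.02,0,-1],[0,0,0,0,-0.02,0,-1],[0,0,0,0,-0.02,0,-1],[0,0,0,0,-0.02,0,-1],[0,0,0,0,0,0,-1],[0,0,0,0,0,0,-1],[0,0,0,0,0,0,-1],[0,0,0,0,0,0,-1],[0,0,0,0,0,0,-1]]'
```

```text
t: 39.7
eef_pos: [594.9, -23.7, 32.4]
orientation: [-0.0, 0.033, 0.999, 0.001]
ft_force: [-1.2, 6.9, 2.1]
opening: 0.5
gripper_force: 3.5
```

```bash
python3 -m crank '[[0,0,0,0,0.2,0,-1],[0,0,0,-0.1,0.3,0.3,-1],[0,0,0,-0.2,0.3,0.8,-1],[0,0,0,-0.2,0.6,0.9,-1],[0,0,0,-0.2,0.9,0.5,-1],[0,0,0,-0.2,1,0.3,-1],[0,0,0,-0.2,1,0,-1],[0,0,0,0,1,0,-1],[0,0,0,0,0.5,0,-1],[0,0,0,0,0,0,-1]]'
python3 look.py 10;python3 -c "
import cv2,numpy as np
a=np.hstack([cv2.imread('pics/top10.png')[80:270,240:420],cv2.imread('pics/side10.png')[110:300,210:380]]);cv2.imwrite('pics/c10.png',cv2.resize(a,None,fx=2.2,fy=2.2))"
```

```text
t: 40.95
eef_pos: [539.3, 266.7, 173.2]
orientation: [0.0, 0.032, 0.999, 0.0]
ft_force: [-0.4, -0.0, -0.1]
opening: -0.0
gripper_force: 0.0
top clock 525 c [ -69.2 -140.8] s [79.8 46.5] a 78.3 z 59.5
top book 508 c [25.5 14.1] s [145.9  27. ] a 89.4 z 32.1
top doorpull 37 c [-24.1  97.6] s [20.6 10.6] a 4.7 z 65.0
top door 190 c [-6.7  0.2] s [  7.5 213.6] a 0.2 z 65.5
side clock 321 c [ -70.1 -142.7] s [79.  46.9] a 80.1 z 60.8
side book 255 c [41.2 11. ] s [ 34.5 140.2] a 0.7 z 33.2
side doorpull 28 c [-25.7  95.5] s [11.3 22. ] a 87.3 z 66.1
side door 162 c [-7.  -2.3] s [  7.6 208.7] a 0.0 z 65.0
```

View pics/c10.png

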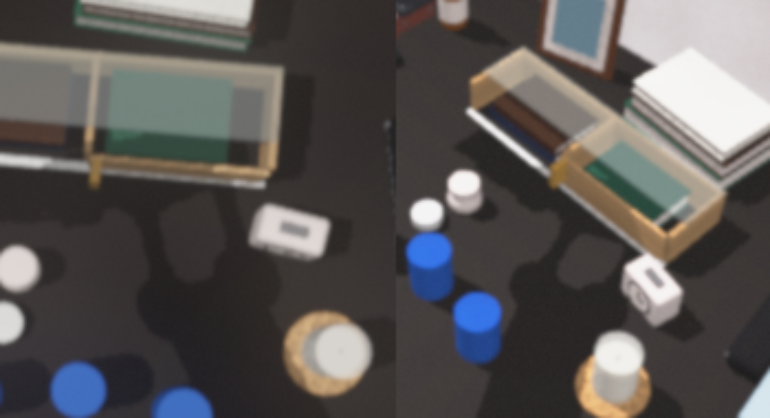

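The door is shut (centre at 0 ± 2 mm), the book is home, the candle is on the coaster and the clock stands aside.

```bash
python3 -c "
from rig import robot
print(robot.hand_in())"
```

```text
the job is handed in; nothing more can be done
None
```

The job is handed in at about 41 s. By the last pictures, the candle stands on the coaster, the clock is upright about 140 mm right of the bay's middle line, the book is straight against the back of the right bay, and the door is shut to within about 2 mm; the hand-in gave no verdict.

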